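Lock the pick caddy onto the twin pins of the griddle-side rack

ROBOT

A 6-joint arm with a two-finger parallel gripper is mounted at the origin on the work surface. World frame = base frame: x ahead of the robot, y to its left, z up, the work surface at z = 0. Lengths are in mm, angles in rad, forces in N, time in s.
With the tool pointing down it reaches from about 325 to 775 mm from the base axis. Payload 5.5 kg.
Tool frame: the origin (TCP) lies midway between the tips of the shut fingers; the grasp point (between the pads) lies 19 mm behind it; z points along the fingers, y is the line along which they close (so a half turn about z gives the same grasp; the last joint's range is limited). The gripper opens to 88 mm and grips with 3 to 60 N. Pads are 20 mm wide; open, the fingers measure 115 mm over their backs; the gripper's body (75 mm by 178 mm) begins 61 mm behind the grasp point.
Start: joints at [-1.188, 0.091, 1.231, -0, 1.82, -0.057], TCP at [255.457, -542.916, 222.631] pointing down, gripper open.
Joint ranges: [-2.87, 2.87], [-0.86, 2.18], [0.17, 2.46], [-1.51, 4.65], [0.06, 2.69], [-2.65, 2.65]. Speed limits (rad/s): [2.57, 2.57, 3.01, 3.14, 3.14, 3.14].

INTERFACE

Orientations are given as a unit quaternion [w, x, y, z].
In Python, from workcell import env gives the robot as it stands.
- The arm moves only by the tool drive_tool, never from a script. Its argument "deltas" is a list of rows, each a list of 7 numbers: the shift along the tool's x, y, z in mm, then the turn, a rotation vector about the tool's x, y, z in degrees, then the finger opening in mm, from 0 to 87.8. A call has exactly 5 rows; each row is the pose to reach, as a shift and turn from the pose commanded when the call began, along the tool's axes at that moment; what a row does not reach only later rows make up. A row lasts 1/10 s, in which the tool goes at most 50 mm and 8.59 degrees, less where a joint would pass 70% of its speed; a pose out of reach is approached as far as the arm can. A call with a gripper value outside its range is refused whole. The fingers move at their own pace and stop on an object; the grip force is fixed at half the most. Time passes only in rows, so rows that repeat a pose let the fingers close, or fill a call up. It gives the time, the measured TCP pose, the force, the opening and the grip force at its end, in the units of the state.
- env.sense(): the state, without advancing time (a new reading comes with each control period).
- env.capture(name): name is "scene" or "top"; returns a dict with "frame" (480x640x3 uint8, red, green, blue), "vertical_fov" (degrees; the focal length in pixels is half the picture's height over the tangent of half this angle, whatever the lens; pixels are square), "cx", "cy" (the principal point, pixels), "world_to_cam" (4x4, takes a point from world to camera coordinates). Camera axes: x right, y down, z forward; pixel columns grow to the right and rows downward; lengths in mm; the calibration is good to about 2 mm. A picture is of the moment at which its call begins. There is no depth.
- env.finish_job(): hands the job in; it is judged then, once.
The state is a dict: "t": time; "joints": joint angles; "dq": joint speeds; "joint_efforts": joint torques, N m; "eef_pos": TCP position; "eef_rot": TCP orientation; "ft_force": force on the tool from outside, world axes, zero at the start; "moment": the same for the moment, N m; "finger_gap": finger opening in mm; "grasp_force": force on a finger pad.
Only numpy, scipy, OpenCV 4.12 (cv2) and the standard library are available. Lean on these libraries where they do the work, as an engineer would, in place of code of your own. Each camera call takes 0.05 s, during which the arm holds its last target. There are 200 camera calls.

TASK

Hang the steel pick caddy on the rack: lower its top plate over both headed pins at once so that the plate lies flat on the pin strip, then draw it along its keyhole slots until the pins are fully home under their heads, and let go. The strip with the pins is bolted through slots and can sit up to 3 cm off the middle to either side, so find the pins gently, by feel, never pressing or ramming hard, and leave the other things on the counter where they are.

Things in the scene. Friction and masses are not known exactly. Their poses are not given: they have to be found in the camera images.
- caddy: Pick caddy: loose, saddle-shaped, sheet steel, 156 (x) by 120 (y) mm, about 0.45 kg, balanced about its middle; stands on two open pockets (x -78..-36 and 36..78 mm, 65 tall) with a 72 mm gap between them. A level top plate (x -39..39, y -60..60, z 95..100 mm) bridges the gap, with two keyholes and an upright grip tab. Origin: centre of the underside; z up.
- caddy_tab (a point): Centre of the caddy's black upright grip tab in the middle of the plate, 120 mm above the caddy's underside. The tab is 12 mm thick (x), 44 mm long (y), 40 mm tall (z 100..140 mm); pinch it from above across its thickness. Axes as the caddy's.
- caddy_openings (a point): Midpoint of the two wide keyhole openings, at the plate's underside (caddy x -8, y 0, z 95 mm). The openings lie at caddy y +42 and -42 mm, each 18 mm long in x (x -17..1) and 17 mm wide in y, through the 5 mm plate. Axes as the caddy's.
- caddy_slots (a point): Midpoint of the two locked places, at the plate's underside (caddy x 8, y 0, z 95 mm). From each opening a slot 10 mm wide runs along caddy +x to a closed end at x 11 mm, so once over the pins the caddy is drawn 16 mm along its own -x until it stops. Axes as the caddy's.
- rack: Rack: fixed steel stand; origin: centre of its underside on the counter, z up. Base 90 (x) by 190 (y) by 8 mm, two uprights, crossbar 28 mm wide along y, and on it a strip 112 mm long with two headed pins. The caddy hangs facing as the rack does (x along x), one pocket each side of the crossbar. Fully home its origin is at rack x -8, z 30 mm, and y the same as the strip's hidden offset d.
- rack_strip (a point): Middle of the crossbar at the height of the strip's top face (125 mm up). Two pins stand on the strip at x 0, y d-42 and d+42 mm. The strip is bolted fast anywhere within d = -30..30 mm, unknown and NOT in this pose. Pin: neck 6 mm thick, 8 high; flat-topped head 14 mm across, 6 high, top 14 mm above this point. Heads pass an opening with 1.5 mm to spare each way in y, 2 in x.
- sauce: Bystander, to be left alone: brown sauce bottle, 56 mm across, 150 tall. Origin: centre of the underside.
- batter_cup: Bystander, to be left alone: aluminium mug, 80 mm across, 90 tall. Origin: centre of the underside.
- bowl: Bystander, to be left alone: white bowl, 110 mm across, 50 tall. Origin: centre of the underside.
- brush: Bystander, to be left alone: oil brush, 150 mm long, lying flat. Origin: centre of the underside.
- pick: Bystander, to be left alone: turning pick lying flat, wooden handle 90 mm and steel needle 90 mm long, 14 mm high. Origin: centre of the underside.
- seasoning: Bystander, to be left alone: green glass jar, 48 mm across, 85 tall. Origin: centre of the underside.

How it is judged:
By the outcome, as a careful person would: the job done as asked, in the order asked, and still so for the second after the job is handed in, with the robot touching nothing.
It also fails if it takes over 72 s, if anything falls off the work surface, if the arm or the gripper's body presses on something with over 40 N, if the wrist force passes 120 N, or if a joint passes its speed limit or range.

## Working session

There is one attempt and no reset: what is moved stays moved. The work goes in short steps, Python scripts to look and compute and a tool call to move; the robot and the scene stay as the last step left them, time stands still between calls to the robot, and variables do not carry over. Pictures are saved under pics/ and viewed, at most 10 in all, crops included, and the job is handed in when it is done.

Besides the shell and the picture viewer there is one more tool, called after "Emit:" as a command line: name --pt "numbers of a row" for each row, then --argument value for the rest. drive_tool: Moves the arm, as the interface text tells. Its arguments: {"type":"object","properties":{"deltas":{"type":"array"}},"required":["deltas"]}

```bash
mkdir -p pics
cat > h.py <<'E'
from workcell import env
import numpy as np, cv2, pickle
def cap(n,fn):
    c=env.capture(n); pickle.dump(c,open(fn+'.pkl','wb')); cv2.imwrite('pics/'+fn+'.png',c['frame'][:,:,::-1]); return c
def F(c): return 240/np.tan(np.radians(c['vertical_fov'])/2)
def ray(c,u,v,z):
    M=np.array(c['world_to_cam']);R=M[:3,:3];t=M[:3,3];f=F(c)
    o=-R.T@t; d=R.T@np.array([(u-c['cx'])/f,(v-c['cy'])/f,1]); return o+d*(z-o[2])/d[2]
def proj(c,p):
    M=np.array(c['world_to_cam']);q=M[:3,:3]@np.array(p)+M[:3,3];f=F(c)
    return q[:2]/q[2]*f+[c['cx'],c['cy']]
E
python3 - <<'E'
from h import *
for n in('scene','top'):
    c=cap(n,n+'0'); M=np.array(c['world_to_cam']); print(n,F(c),-M[:3,:3].T@M[:3,3],M[2,:3])
print(env.sense())
E
```

```text
scene 569.5710575629028 [1052.79439603  417.73171687  763.60097971] [-0.51125875 -0.46223632 -0.72453577]
top 445.084062229059 [5.53767171e+02 4.93757400e-01 7.85482750e+02] [ 0.09008811  0.01057635 -0.99587764]
{'t': 0.1, 'joints': array([-1.18768139e+00,  9.17669417e-02,  1.23177091e+00,  1.65261128e-06,
        1.81979544e+00, -5.67027054e-02]), 'dq': array([-0.00138159, -0.00168932, -0.00423788, -0.00098941, -0.00039054,
       -0.00040598]), 'joint_efforts': array([ 4.14502225e-03, -4.47855306e+01, -4.07570958e+01,  7.01476377e-02,
        2.83935486e-02, -9.59249951e-05]), 'eef_pos': array([ 255.36147277, -542.64909413,  221.62683149]), 'eef_rot': array([-8.58882907e-04,  9.75916929e-01,  2.18140757e-01, -1.40621140e-04]), 'ft_force': array([0.93988581, 0.19009559, 0.08629581]), 'moment': array([ 0.00726394,  0.03213098, -0.02131533]), 'grasp_force': 0.0, 'finger_gap': 87.92577256038514}
```

View pics/top0.png

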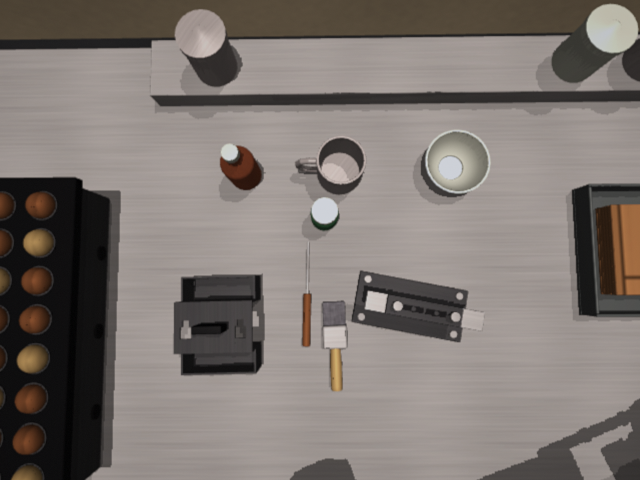

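View pics/scene0.png

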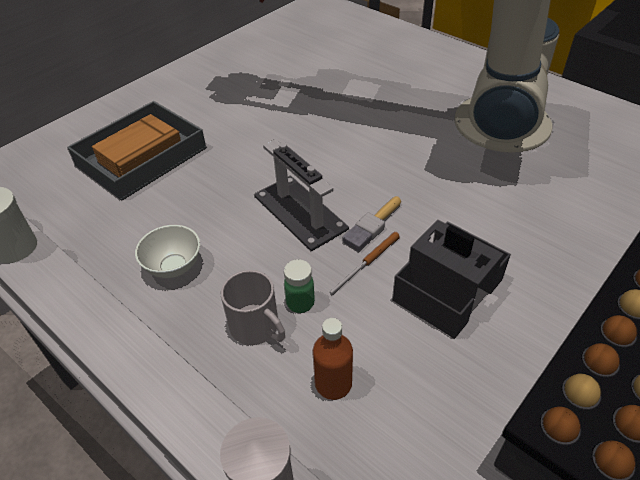

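The top view shows the caddy around (220,325), rack around (412,306), brush and pick between them. Enlarging both.

Run:
```python
import cv2,numpy as np
a=cv2.imread('pics/top0.png');s=cv2.imread('pics/scene0.png')
c1=cv2.resize(a[265:385,165:275],None,fx=5,fy=5,interpolation=cv2.INTER_CUBIC)
cv2.imwrite('pics/c1.png',c1)
c2=cv2.resize(a[260:350,345:490],None,fx=5.5,fy=5.5,interpolation=cv2.INTER_CUBIC)
cv2.imwrite('pics/c2.png',c2)
```

```text
(no output)
```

View pics/c1.png

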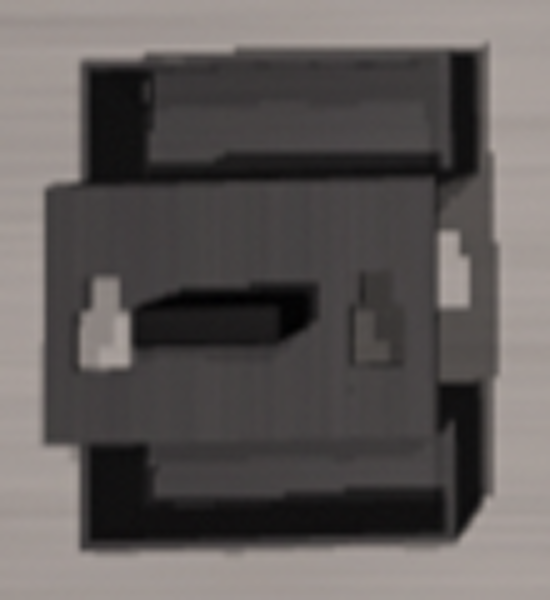

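View pics/c2.png

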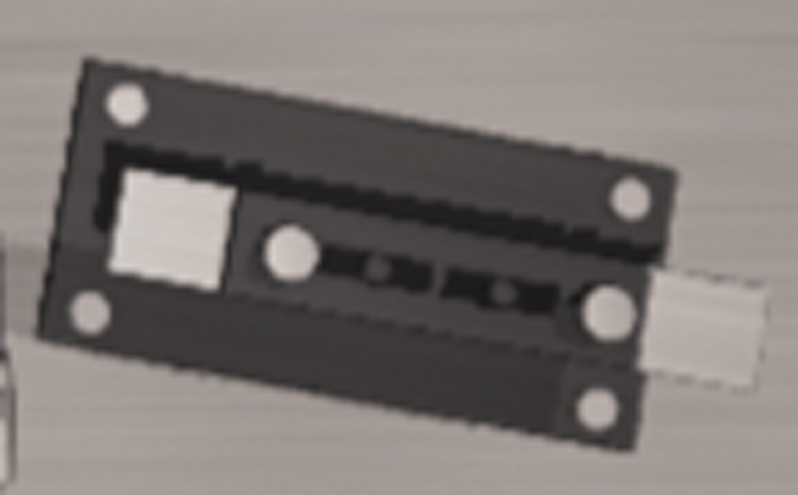

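The crops show the pin heads at about (398.1,306.0) and (455.5,316.7) px. The tab's top is centred near (206.6,330) and the plate corners are clear. The keyhole slots point up in the image.

Run:
```python
from h import *
c=pickle.load(open('top0.pkl','rb')); s=pickle.load(open('scene0.pkl','rb'))
g=lambda x,y:(165+(x+.5)/5-.5,265+(y+.5)/5-.5)
k=lambda x,y:(345+(x+.5)/5.5-.5,260+(y+.5)/5.5-.5)
P=[ray(c,*g(*p),100) for p in [(45,187),(437,178),(437,440),(45,443)]]
print('plate',np.round(P,1),np.mean(P,0).round(1))
for i,j in((1,0),(2,3)):
    d=P[j]-P[i];print('yaw',np.degrees(np.arctan2(-d[0],d[1])),np.linalg.norm(d))
print('tab',ray(c,*g(207,325),140))
A=ray(c,*k(292,253),139);B=ray(c,*k(608,312),139);d=A-B
print('pins',A,B,(A+B)/2,np.linalg.norm(d),'yaw',np.degrees(np.arctan2(-d[0],d[1])))
W=[ray(c,*k(*p),119) for p in [(125,168),(765,285),(750,388),(108,272)]]
print('bar',np.mean(W,0),np.linalg.norm(W[0]-W[1]))
W=[ray(c,*k(*p),8) for p in [(88,60),(677,172),(633,450),(40,338)]]
print('base',np.mean(W,0));
for i,j in((1,0),(2,3)):
    d=W[j]-W[i];print('yaw',np.degrees(np.arctan2(-d[0],d[1])),np.linalg.norm(d))
print('scene pins',proj(s,A),proj(s,B),'tab',proj(s,ray(c,*g(207,325),140)))
a=cv2.imread('pics/scene0.png')
c1=cv2.resize(a[130:250,245:355],None,fx=4,fy=4,interpolation=cv2.INTER_CUBIC)
c2=cv2.resize(a[210:330,405:495],None,fx=4,fy=4,interpolation=cv2.INTER_CUBIC)
cv2.imwrite('pics/c3.png',np.hstack([c1,c2]))
```

```text
plate [[520.3 227.  100. ]
 [522.3 106.6 100. ]
 [443.7 106.1 100. ]
 [443.3 225.2 100. ]] [482.4 166.2 100. ]
yaw 0.9815309369802449 120.33502801191808
yaw 0.18197905996853184 119.10244954287504
tab [482.73612364 166.22039409 140.        ]
pins [ 515.27597393 -109.0154812   139.        ] [ 499.62131284 -190.72776825  139.        ] [ 507.44864338 -149.87162472  139.        ] 83.19835496481001 yaw -10.845464440119057
bar [ 507.23226345 -150.84639457  119.        ] 173.99616790056888
base [ 507.01276053 -152.06925557    8.        ]
yaw -11.13377237805739 187.99326810055672
yaw -10.881953421085123 187.36549882220933
scene pins [309.32209861 168.1240754 ] [281.45478456 144.874402  ] tab [458.42547986 232.31032669]
```

View pics/c3.png

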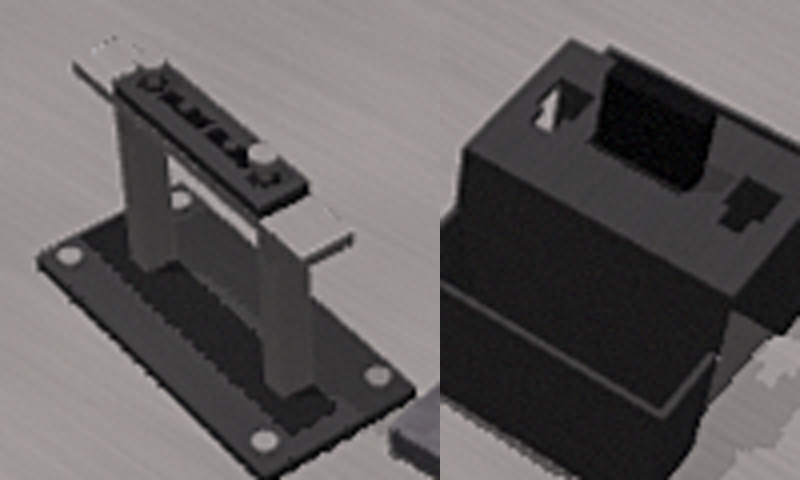

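Both views agree: pins' midpoint is near (507.4,-149.9), rack yaw -11°, d about 1 mm, caddy at (482.5,166.2) with yaw about 0.6°. Moving over the caddy.

Emit:
drive_tool --pt "34 -36 0 0 0 0 80" --pt "68 -73 0 0 0 0 80" --pt "102 -109 0 0 0 0 80" --pt "136 -146 0 0 0 0 80" --pt "170 -182 0 0 0 0 80"

```text
t: 0.6
eef_pos: [331.8, -303.9, 222.1]
eef_rot: [-0.0, 0.976, 0.218, -0.0]
ft_force: [1.6, 0.6, 0.2]
finger_gap: 80.1
grasp_force: 0.0
```

Emit:
drive_tool --pt "34 -36 0 0 0 0 80" --pt "68 -73 0 0 0 0 80" --pt "102 -109 0 0 0 0 80" --pt "136 -146 0 0 0 0 80" --pt "170 -182 0 0 0 0 80"

```text
t: 1.1
eef_pos: [408.1, -66.8, 222.4]
eef_rot: [0.0, 0.976, 0.218, 0.0]
ft_force: [0.6, -0.2, 0.2]
finger_gap: 79.8
grasp_force: 0.0
```

Emit:
drive_tool --pt "34 -36 0 0 0 0 80" --pt "68 -73 0 0 0 0 80" --pt "102 -109 0 0 0 0 80" --pt "136 -146 0 0 0 0 80" --pt "168 -181 0 0 0 0 80"

```text
t: 1.6
eef_pos: [483.1, 168.8, 222.2]
eef_rot: [0.0, 0.976, 0.218, -0.0]
ft_force: [0.4, -0.5, 0.5]
finger_gap: 80.1
grasp_force: 0.0
```

Emit:
drive_tool --pt "0 0 0 0 0 -8 80" --pt "0 0 0 0 0 -16 80" --pt "0 0 0 0 0 -24 80" --pt "0 0 0 0 0 -32 80" --pt "0 0 0 0 0 -40 80"

```text
t: 2.1
eef_pos: [482.9, 166.6, 222.0]
eef_rot: [-0.0, 0.841, 0.541, -0.001]
ft_force: [-0.0, -0.5, 0.9]
finger_gap: 80.0
grasp_force: 0.0
```

Emit:
drive_tool --pt "0 0 0 0 0 -8 80" --pt "0 0 0 0 0 -16 80" --pt "0 0 0 0 0 -25.4 80" --pt "0 0 0 0 0 -25.4 80" --pt "0 0 0 0 0 -25.4 80"

```text
t: 2.6
eef_pos: [483.0, 166.5, 222.3]
eef_rot: [-0.0, 0.705, 0.71, -0.0]
ft_force: [0.3, 0.0, 0.2]
finger_gap: 79.9
grasp_force: 0.0
```

Emit:
drive_tool --pt "0 0 30 0 0 0 60" --pt "0 0 60 0 0 0 50" --pt "0 0 85 0 0 0 50" --pt "0 0 102 0 0 0 40" --pt "0 0 115 0 0 0 40"

```text
t: 3.1
eef_pos: [482.5, 166.3, 105.9]
eef_rot: [-0.0, 0.704, 0.71, -0.001]
ft_force: [0.2, -0.4, 0.5]
finger_gap: 43.6
grasp_force: 0.0
```

Emit:
drive_tool --pt "0 0 0 0 0 0 25" --pt "0 0 0 0 0 0 20" --pt "0 0 0 0 0 0 16" --pt "0 0 0 0 0 0 10" --pt "0 0 0 0 0 0 0"

```text
t: 3.6
eef_pos: [483.4, 166.7, 109.0]
eef_rot: [0.0, 0.703, 0.711, 0.001]
ft_force: [-1.8, 0.7, 4.7]
finger_gap: 12.0
grasp_force: 30.0
```

Emit:
drive_tool --pt "0 0 0 0 0 0 0" --pt "0 0 0 0 0 0 0" --pt "0 0 0 0 0 0 0" --pt "0 0 0 0 0 0 0" --pt "0 0 0 0 0 0 0"

```text
t: 4.1
eef_pos: [483.4, 166.7, 109.0]
eef_rot: [0.0, 0.703, 0.711, 0.001]
ft_force: [-1.4, 0.6, 6.1]
finger_gap: 11.9
grasp_force: 30.0
```

Emit:
drive_tool --pt "0 0 -10 0 0 0 0" --pt "0 0 -30 0 0 0 0" --pt "0 0 -65 0 0 0 0" --pt "0 0 -110 0 0 0 0" --pt "0 0 -155 0 0 0 0"

```text
t: 4.6
eef_pos: [482.6, 166.3, 263.1]
eef_rot: [-0.001, 0.703, 0.711, -0.001]
ft_force: [0.7, 0.6, -3.2]
finger_gap: 11.7
grasp_force: 30.0
```

Emit:
drive_tool --pt "-20 2 0 0 0 0 0" --pt "-55 5 0 0 0 0 0" --pt "-95 9 0 0 0 0 0" --pt "-130 12 0 0 0 0 0" --pt "-160 14.5 0 0 0 0 0"

```text
t: 5.1
eef_pos: [499.1, 4.8, 262.0]
eef_rot: [-0.0, 0.704, 0.71, -0.001]
ft_force: [0.4, 0.3, -4.5]
finger_gap: 12.0
grasp_force: 30.0
```

Emit:
drive_tool --pt "-35 3 0 0 0 0 0" --pt "-75 7 0 0 0 3 0" --pt "-115 11 0 0 0 6 0" --pt "-145 13 0 0 0 9 0" --pt "-158 14 0 0 0 11.6 0"

```text
t: 5.6
eef_pos: [514.5, -153.9, 261.5]
eef_rot: [-0.001, 0.773, 0.634, -0.001]
ft_force: [-0.4, 0.7, -5.8]
finger_gap: 12.1
grasp_force: 30.0
```

Emit:
drive_tool --pt "0 0 0 0 0 0 0" --pt "0 0 0 0 0 0 0" --pt "0 0 0 0 0 0 0" --pt "0 0 0 0 0 0 0" --pt "0 0 0 0 0 0 0"

```text
t: 6.1
eef_pos: [515.0, -150.3, 262.9]
eef_rot: [0.0, 0.771, 0.637, 0.0]
ft_force: [-0.9, -0.2, -4.6]
finger_gap: 12.0
grasp_force: 30.0
```

Run:
```python
from h import *
c=cap('top','top1'); s=cap('scene','scene1'); print(env.sense())
a=cv2.imread('pics/top1.png')[230:380,330:510]; b=cv2.imread('pics/scene1.png')[60:260,220:380]
cv2.imwrite('pics/v1.png',np.hstack([cv2.resize(a,(450,375),interpolation=2),cv2.resize(b,(300,375),interpolation=2)]))
```

```text
{'t': 6.2, 'joints': array([-3.47981294e-01, -6.80652787e-02,  1.31978474e+00,  7.37080562e-05,
        1.88961195e+00, -1.57006172e-01]), 'dq': array([-0.00494183,  0.00235508, -0.00132165,  0.00088824,  0.00054824,
        0.00153812]), 'joint_efforts': array([ 6.42923964e-02, -3.96565855e+01, -4.27027309e+01,  8.01105774e-02,
        2.79513281e-02, -4.02407177e-04]), 'eef_pos': array([ 514.9649605 , -150.60587079,  262.78017898]), 'eef_rot': array([9.47301616e-05, 7.71295554e-01, 6.36477140e-01, 9.65034214e-05]), 'ft_force': array([ 0.62286361,  0.37476091, -4.00126129]), 'moment': array([-0.0607348 , -0.05920995,  0.02339579]), 'grasp_force': 29.9991175532341, 'finger_gap': 12.008305661575015}
```

View pics/v1.png

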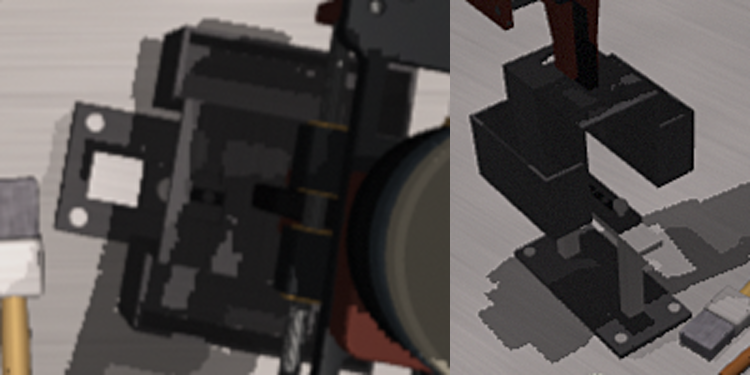

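The picture shows the caddy level above the rack, straddling the crossbar. Descending slowly to feel for the pin heads, with first contact expected near TCP z 153.

Emit:
drive_tool --pt "0 0 25 0 0 0 0" --pt "0 0 50 0 0 0 0" --pt "0 0 72 0 0 0 0" --pt "0 0 88 0 0 0 0" --pt "0 0 98 0 0 0 0"

```text
t: 6.7
eef_pos: [514.5, -150.9, 163.1]
eef_rot: [-0.001, 0.772, 0.636, -0.0]
ft_force: [0.4, 0.8, -3.9]
finger_gap: 12.0
grasp_force: 30.0
```

Emit:
drive_tool --pt "0 0 1 0 0 0 0" --pt "0 0 2 0 0 0 0" --pt "0 0 3 0 0 0 0" --pt "0 0 4 0 0 0 0" --pt "0 0 4 0 0 0 0"

```text
t: 7.2
eef_pos: [515.1, -151.3, 161.2]
eef_rot: [0.0, 0.772, 0.636, 0.0]
ft_force: [0.8, -1.0, -4.5]
finger_gap: 12.0
grasp_force: 30.0
```

Emit:
drive_tool --pt "0 0 1 0 0 0 0" --pt "0 0 2 0 0 0 0" --pt "0 0 3 0 0 0 0" --pt "0 0 4 0 0 0 0" --pt "0 0 4 0 0 0 0"

```text
t: 7.7
eef_pos: [514.8, -151.2, 156.4]
eef_rot: [-0.0, 0.772, 0.636, -0.0]
ft_force: [-0.1, 0.3, -4.0]
finger_gap: 12.2
grasp_force: 30.0
```

Emit:
drive_tool --pt "0 0 1 0 0 0 0" --pt "0 0 2 0 0 0 0" --pt "0 0 3 0 0 0 0" --pt "0 0 4 0 0 0 0" --pt "0 0 4 0 0 0 0"

```text
t: 8.2
eef_pos: [514.8, -151.2, 152.4]
eef_rot: [-0.0, 0.772, 0.636, -0.0]
ft_force: [1.4, 0.2, -5.0]
finger_gap: 11.5
grasp_force: 30.0
```

No contact yet. Continuing in small steps.

Emit:
drive_tool --pt "0 0 0.5 0 0 0 0" --pt "0 0 1 0 0 0 0" --pt "0 0 1.5 0 0 0 0" --pt "0 0 2 0 0 0 0" --pt "0 0 2 0 0 0 0"

```text
t: 8.7
eef_pos: [514.9, -151.2, 150.5]
eef_rot: [-0.0, 0.772, 0.636, -0.0]
ft_force: [0.3, -0.2, -4.9]
finger_gap: 11.7
grasp_force: 30.0
```

Emit:
drive_tool --pt "0 0 0.5 0 0 0 0" --pt "0 0 1 0 0 0 0" --pt "0 0 1.5 0 0 0 0" --pt "0 0 2 0 0 0 0" --pt "0 0 2 0 0 0 0"

```text
t: 9.2
eef_pos: [514.9, -151.1, 148.5]
eef_rot: [-0.0, 0.772, 0.636, -0.0]
ft_force: [0.2, -0.5, -4.9]
finger_gap: 12.0
grasp_force: 30.0
```

Emit:
drive_tool --pt "0 0 0.5 0 0 0 0" --pt "0 0 1 0 0 0 0" --pt "0 0 1.5 0 0 0 0" --pt "0 0 2 0 0 0 0" --pt "0 0 2 0 0 0 0"

```text
t: 9.7
eef_pos: [514.9, -151.2, 146.5]
eef_rot: [-0.0, 0.772, 0.636, -0.0]
ft_force: [-0.8, -0.4, -3.6]
finger_gap: 11.9
grasp_force: 30.0
```

Emit:
drive_tool --pt "0 0 0.5 0 0 0 0" --pt "0 0 1 0 0 0 0" --pt "0 0 1.5 0 0 0 0" --pt "0 0 2 0 0 0 0" --pt "0 0 2 0 0 0 0"

```text
t: 10.2
eef_pos: [514.8, -151.2, 144.5]
eef_rot: [-0.0, 0.772, 0.636, -0.0]
ft_force: [0.5, 0.2, -4.6]
finger_gap: 11.8
grasp_force: 30.0
```

The plate is below head height without contact, so both heads are in the openings. Lowering until the plate seats.

Emit:
drive_tool --pt "0 0 0.5 0 0 0 0" --pt "0 0 1 0 0 0 0" --pt "0 0 1.5 0 0 0 0" --pt "0 0 2 0 0 0 0" --pt "0 0 2 0 0 0 0"

```text
t: 10.7
eef_pos: [514.9, -151.2, 142.5]
eef_rot: [-0.0, 0.772, 0.636, -0.0]
ft_force: [-0.9, -0.2, -4.5]
finger_gap: 12.1
grasp_force: 30.0
```

Emit:
drive_tool --pt "0 0 0.5 0 0 0 0" --pt "0 0 1 0 0 0 0" --pt "0 0 1.5 0 0 0 0" --pt "0 0 2 0 0 0 0" --pt "0 0 2 0 0 0 0"

```text
t: 11.2
eef_pos: [514.8, -151.2, 140.5]
eef_rot: [-0.0, 0.772, 0.636, -0.0]
ft_force: [0.5, 0.1, -4.6]
finger_gap: 12.0
grasp_force: 30.0
```

Emit:
drive_tool --pt "0 0 0.5 0 0 0 0" --pt "0 0 1 0 0 0 0" --pt "0 0 1.5 0 0 0 0" --pt "0 0 1.5 0 0 0 0" --pt "0 0 1.5 0 0 0 0"

```text
t: 11.7
eef_pos: [514.9, -151.2, 139.2]
eef_rot: [0.0, 0.772, 0.636, 0.0]
ft_force: [-1.4, 0.8, -2.3]
finger_gap: 12.4
grasp_force: 30.0
```

Emit:
drive_tool --pt "0 0 0.3 0 0 0 0" --pt "0 0 0.6 0 0 0 0" --pt "0 0 0.8 0 0 0 0" --pt "0 0 0.8 0 0 0 0" --pt "0 0 0.8 0 0 0 0"

```text
t: 12.2
eef_pos: [515.0, -151.2, 139.1]
eef_rot: [0.0, 0.772, 0.636, 0.0]
ft_force: [-1.3, 2.5, 3.6]
finger_gap: 11.8
grasp_force: 30.0
```

Seated flat (z 139.1, a few newtons up). Drawing along caddy -x, which is tool -y.

Emit:
drive_tool --pt "0 -1.5 0 0 0 0 0" --pt "0 -3 0 0 0 0 0" --pt "0 -4.5 0 0 0 0 0" --pt "0 -6 0 0 0 0 0" --pt "0 -6 0 0 0 0 0"

```text
t: 12.7
eef_pos: [509.2, -150.3, 139.0]
eef_rot: [0.001, 0.772, 0.636, 0.0]
ft_force: [3.0, -0.2, 5.5]
finger_gap: 11.8
grasp_force: 30.0
```

Emit:
drive_tool --pt "0 -1 0 0 0 0 0" --pt "0 -2 0 0 0 0 0" --pt "0 -3 0 0 0 0 0" --pt "0 -4 0 0 0 0 0" --pt "0 -4 0 0 0 0 0"

```text
t: 13.2
eef_pos: [505.5, -149.5, 139.0]
eef_rot: [0.001, 0.772, 0.636, 0.0]
ft_force: [3.7, -1.1, 5.9]
finger_gap: 11.9
grasp_force: 30.0
```

Emit:
drive_tool --pt "0 -1 0 0 0 0 0" --pt "0 -2 0 0 0 0 0" --pt "0 -3 0 0 0 0 0" --pt "0 -3 0 0 0 0 0" --pt "0 -3 0 0 0 0 0"

```text
t: 13.7
eef_pos: [502.6, -148.9, 139.0]
eef_rot: [0.001, 0.772, 0.636, 0.0]
ft_force: [3.4, 0.3, 5.2]
finger_gap: 12.1
grasp_force: 30.0
```

Emit:
drive_tool --pt "0 -0.5 0 0 0 0 0" --pt "0 -1 0 0 0 0 0" --pt "0 -1.5 0 0 0 0 0" --pt "0 -1.5 0 0 0 0 0" --pt "0 -1.5 0 0 0 0 0"

```text
t: 14.2
eef_pos: [501.2, -148.6, 139.0]
eef_rot: [0.001, 0.772, 0.636, 0.0]
ft_force: [3.4, -1.2, 5.3]
finger_gap: 11.6
grasp_force: 30.0
```

Emit:
drive_tool --pt "0 -0.5 0 0 0 0 0" --pt "0 -1 0 0 0 0 0" --pt "0 -1.5 0 0 0 0 0" --pt "0 -1.5 0 0 0 0 0" --pt "0 -1.5 0 0 0 0 0"

```text
t: 14.7
eef_pos: [499.7, -148.3, 139.0]
eef_rot: [0.001, 0.772, 0.636, 0.0]
ft_force: [3.7, -0.1, 6.0]
finger_gap: 11.7
grasp_force: 30.0
```

Emit:
drive_tool --pt "0 -0.5 0 0 0 0 0" --pt "0 -1 0 0 0 0 0" --pt "0 -1 0 0 0 0 0" --pt "0 -1 0 0 0 0 0" --pt "0 -1 0 0 0 0 0"

```text
t: 15.2
eef_pos: [498.7, -148.1, 139.0]
eef_rot: [0.001, 0.772, 0.636, 0.0]
ft_force: [3.0, -1.4, 5.1]
finger_gap: 12.0
grasp_force: 30.0
```

Emit:
drive_tool --pt "0 -0.4 0 0 0 0 0" --pt "0 -0.8 0 0 0 0 0" --pt "0 -0.8 0 0 0 0 0" --pt "0 -0.8 0 0 0 0 0" --pt "0 -0.8 0 0 0 0 0"

```text
t: 15.7
eef_pos: [498.5, -148.1, 139.0]
eef_rot: [0.001, 0.772, 0.636, 0.001]
ft_force: [5.2, -1.0, 3.9]
finger_gap: 12.0
grasp_force: 30.0
```

Emit:
drive_tool --pt "0 -0.4 0 0 0 0 0" --pt "0 -0.8 0 0 0 0 0" --pt "0 -0.8 0 0 0 0 0" --pt "0 -0.8 0 0 0 0 0" --pt "0 -0.8 0 0 0 0 0"

```text
t: 16.2
eef_pos: [498.4, -148.1, 139.0]
eef_rot: [0.002, 0.772, 0.636, 0.001]
ft_force: [9.0, -1.5, 4.2]
finger_gap: 11.8
grasp_force: 30.0
```

It stopped with the force rising from 3 to 9 N, so the pins are home. Relaxing the push, opening and lifting straight up.

Emit:
drive_tool --pt "0 0.4 0 0 0 0 0" --pt "0 0.8 -0.4 0 0 0 0" --pt "0 0.9 -0.8 0 0 0 0" --pt "0 0.9 -0.8 0 0 0 0" --pt "0 0.9 -0.8 0 0 0 0"

```text
t: 16.7
eef_pos: [498.5, -148.1, 139.0]
eef_rot: [0.001, 0.772, 0.636, 0.001]
ft_force: [6.9, -1.5, 2.3]
finger_gap: 12.3
grasp_force: 30.0
```

Emit:
drive_tool --pt "0 0 0 0 0 0 14" --pt "0 0 0 0 0 0 20" --pt "0 0 0 0 0 0 40" --pt "0 0 0 0 0 0 40" --pt "0 0 0 0 0 0 40"

```text
t: 17.2
eef_pos: [497.1, -147.6, 138.6]
eef_rot: [-0.001, 0.772, 0.636, -0.0]
ft_force: [-0.4, 0.5, 0.1]
finger_gap: 39.0
grasp_force: 0.0
```

Emit:
drive_tool --pt "0 0 -5 0 0 0 40" --pt "0 0 -25 0 0 0 40" --pt "0 0 -60 0 0 0 40" --pt "0 0 -100 0 0 0 40" --pt "0 0 -130 0 0 0 40"

```text
t: 17.7
eef_pos: [497.5, -147.8, 272.1]
eef_rot: [0.001, 0.772, 0.636, 0.001]
ft_force: [-0.5, -0.1, 0.6]
finger_gap: 40.2
grasp_force: 0.0
```

Emit:
drive_tool --pt "-30 0 0 0 0 0 40" --pt "-75 0 0 0 0 0 40" --pt "-120 0 0 0 0 0 40" --pt "-160 0 0 0 0 0 40" --pt "-180 0 0 0 0 0 40"

```text
t: 18.2
eef_pos: [462.0, -327.3, 269.0]
eef_rot: [-0.0, 0.772, 0.635, -0.0]
ft_force: [0.5, 1.0, -0.6]
finger_gap: 40.2
grasp_force: 0.0
```

Run:
```python
from h import *
c=cap('top','top2'); s=cap('scene','scene2'); x=env.sense(); print(x['t'],x['eef_pos'],x['ft_force'])
a=cv2.imread('pics/top2.png')[230:380,330:510]; b=cv2.imread('pics/scene2.png')[90:270,220:380]
cv2.imwrite('pics/v2.png',np.hstack([cv2.resize(a,(450,375),interpolation=2),cv2.resize(b,(333,375),interpolation=2)]))
```

```text
18.3 [ 462.14131804 -326.84461321  268.6831566 ] [-0.08034156 -0.04497949 -0.47596728]
```

View pics/v2.png

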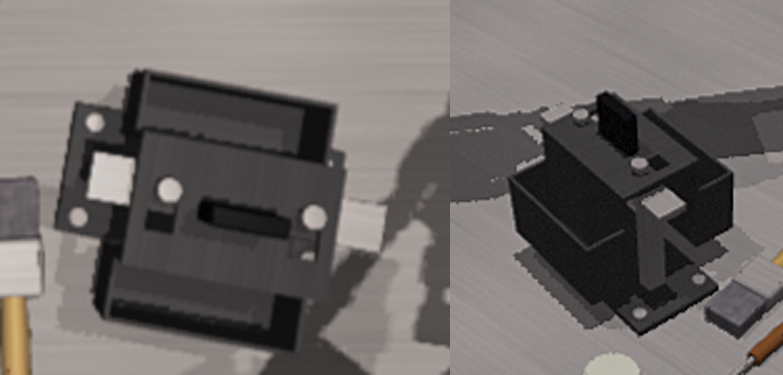

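Both pin heads sit above the plate at the slot ends, at crop pixels (170,190) and (314,217). The plate is level, the gripper is clear and the bystanders in view haven't moved. Handing in.

```bash
python3 -c "
from workcell import env
print(env.finish_job())"
```

```text
the job is handed in; nothing more can be done
None
```

The caddy hangs on both pins, flat on the strip and drawn home against the slot ends, and I let go and handed the job in at about 18 s; the rack looks the same turned half round, so I took its facing to match the caddy's.

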